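# Put the two cocktail shakers back together

### The arm

A 6-joint arm with a two-finger parallel gripper is mounted at the origin on the work surface. World frame = base frame: x ahead of the robot, y to its left, z up, the work surface at z = 0. Lengths are in m, angles in rad, forces in N, time in s.
With the tool pointing down it reaches from about 0.25 to 0.775 m from the base axis. Payload 4 kg.
Tool frame: the origin (TCP) lies at the centre of the arm's flange, where the gripper is bolted on; the fingertips stand bot.tips_ahead ahead of it and the grasp point (between the pads) lies 155 mm ahead of it (bot.tips_ahead is the distance from the TCP to the fingertips, in m); z points along the fingers, y is the line along which they close (so a half turn about z gives the same grasp; the last joint's range is limited). The gripper opens to 85 mm and grips with 20 to 120 N. Pads are 22 mm wide; open, the fingers measure 114 mm over their backs; the gripper's body (76 mm by 85 mm) begins 54 mm behind the grasp point. The pads swing forward as they close: fully open they stand 13 mm farther back than shut.
Start: joints at [-1.273, 0.087, 1.371, -0, 1.684, -0.103], TCP at [0.215, -0.506, 0.405] pointing down, gripper open.
Joint ranges: [-3.1, 3.1], [-0.76, 2.03], [0.27, 2.55], [-1.08, 4.22], [0.17, 2.65], [-2.57, 2.57]. Speed limits (rad/s): [2.79, 2.79, 3.14, 3.14, 3.14, 3.14].

### API

Orientations are given as a unit quaternion [x, y, z, w].
In Python, from workcell import telemetry, read_camera, get_calibration, order, bot gives the robot as it stands.
- The arm moves only by the shell command python3 -m crank 'ROWS' [OPENING] [FORCE]. ROWS is JSON, a list of rows, each a list of 2 entries, a list of its own where there are three numbers: the shift along the tool's x, y, z each as a share of 200 mm, from -1 to 1, then the turn, a rotation vector about the tool's x, y, z each as a share of 2 rad, from -1 to 1. A call has 1 to 5 rows; each row shifts and turns the commanded pose from where the row before left it, along the tool's axes as they then stand; what a row does not reach is not made up. A row lasts 1/8 s, in which the tool goes at most 62.5 mm and 10.7 degrees, less where a joint would pass 70% of its speed; a pose out of reach is approached as far as the arm can. A call with a number of a shift or a turn outside -1 to 1 is refused whole. A call with a gripper value outside its range is refused whole. OPENING is the opening, from 0 (shut) to 1 (fully open), set as the call begins (- or left out, the last holds). The fingers move at their own pace and stop on an object; FORCE is the grip in N (left out, the last holds). Time passes only in rows, so rows that do not move let the fingers close. It gives the time, the measured TCP pose, the force, the opening and the grip force at its end, in the units of the state.
- telemetry.get_obs(): the state, without advancing time (a new reading comes with each control period).
- read_camera(name): name is "scene" or "top" or "wrist"; returns (picture, depth): 384x512x3 uint8, red, green, blue; 384x512 float32, m along the optical axis (not along the pixel's ray), 0 where there is no reading.
- get_calibration(name): a dict with "K" (3x3 intrinsics, pixels), "R" (3x3) and "t" (3): a world point X has camera coordinates R X + t; the wrist camera has in their place "T_tool_cam" (4x4, takes a point from camera to tool coordinates, whose origin is the TCP and whose axes are the flange's). Camera axes: x right, y down, z forward; pixel columns grow to the right and rows downward; lengths in m; the calibration is good to about 2 mm. A picture is of the moment at which its call begins: read the wrist's pose just before it. get_calibration takes no time and is no camera call.
- order.sign_off(): hands the job in; it is judged then, once.
The state is a dict: "t": time; "joint_pos": joint angles; "joint_velocities": joint speeds; "joint_torque": joint torques, N m; "position": TCP position; "tool_rot": TCP orientation; "ft_force": force on the tool from outside, world axes, zero at the start; "wrist_torque": the same for the moment, N m; "grip_width": opening from 0.0 (shut) to 1.0 (fully open); "grip_force": force on a finger pad.
Only numpy, scipy, OpenCV 4.12 (cv2) and the standard library are available. Lean on these libraries where they do the work, as an engineer would, in place of code of your own. Each camera call takes 0.05 s, during which the arm holds its last target. There are 200 camera calls.

### The job

Put the two washed cocktail shakers on the bar back together, steel with steel and copper with copper: for each, first seat the strainer top fully in the mouth of its tin, and only then put the cap over the strainer's neck, all the way down. Leave both tins standing where they are, set the parts down rather than dropping them, and do not disturb the jigger, the tumbler or the bowl of limes.

Things in the scene. Friction and masses are not known exactly. Their poses are not given: they have to be found in the camera images.
- steel_tin: Silver steel shaker tin: open round cup standing mouth up on the bar, loose, 0.2 kg, 115 mm high, outer diameter 54 mm at the foot, 70 mm at the rim, wall 2.5 mm (mouth 65 mm). Origin: centre of its underside; z up its axis.
- steel_strainer: Silver steel strainer top, 68 mm high, 0.1 kg, upright. Upwards from 0: plug 59 mm wide (foot bevelled to 53), 14 high, enters the tin; flange 70 wide at 14-18, rests on the rim; shoulder narrowing to a ledge 50 wide at 40; neck 36 wide from 40 to 68 (top 5 bevelled, drain holes): grip this. Origin: centre of underside, z up; seated, it is 101 mm above the tin's.
- steel_cap: Silver steel cap: hollow, mouth down, closed end up, 42 mm high, 0.05 kg, outer diameter 47 mm at the mouth, 45 near the top (top 5 mm rounded); inside 41 at the mouth, 33 deep. Goes over the strainer's neck till its rim rests on the ledge. Origin: centre of its mouth (underside), z up; seated, it is 40 mm above the strainer's origin.
- copper_tin: Orange-brown copper shaker tin: open round cup standing mouth up on the bar, loose, 0.2 kg, 115 mm high, outer diameter 54 mm at the foot, 70 mm at the rim, wall 2.5 mm (mouth 65 mm). Origin: centre of its underside; z up its axis.
- copper_strainer: Orange-brown copper strainer top, 68 mm high, 0.1 kg, upright. Upwards from 0: plug 59 mm wide (foot bevelled to 53), 14 high, enters the tin; flange 70 wide at 14-18, rests on the rim; shoulder narrowing to a ledge 50 wide at 40; neck 36 wide from 40 to 68 (top 5 bevelled, drain holes): grip this. Origin: centre of underside, z up; seated, it is 101 mm above the tin's.
- copper_cap: Orange-brown copper cap: hollow, mouth down, closed end up, 42 mm high, 0.05 kg, outer diameter 47 mm at the mouth, 45 near the top (top 5 mm rounded); inside 41 at the mouth, 33 deep. Goes over the strainer's neck till its rim rests on the ledge. Origin: centre of its mouth (underside), z up; seated, it is 40 mm above the strainer's origin.
- jigger: Bystander: black double-ended jigger (hourglass of two cones), 78 mm high, 46 mm across at the top, standing upright among the shaker parts. Origin: centre of its underside.
- tumbler: Bystander: green glass tumbler, 95 mm high, 80 mm across, standing at the robot's right. Origin: centre of its underside.
- lime_bowl: Bystander: white bowl of green limes, 110 mm across, 79 mm high, at the robot's left. Origin: centre of its underside.
Things that resemble listed ones, but are neither listed nor needed, are in the scene too. What is shaped like the copper_cap but blue or green is not meant.

How it is judged:
By the outcome, as a careful person would: the job done as asked, in the order asked, and still so for the second after the job is handed in, with the robot touching nothing.
It also fails if it takes over 109 s, if anything falls off the work surface, if the arm or the gripper's body presses on something with over 40 N, if the wrist force passes 120 N, or if a joint passes its speed limit or range.

## Working session

There is one attempt and no reset: what is moved stays moved. The work goes in short steps, Python scripts to look and compute and a shell command to move; the robot and the scene stay as the last step left them, time stands still between calls to the robot, and variables do not carry over. Pictures are saved under pics/ and viewed, at most 14 in all, crops included, and the job is handed in when it is done.

```bash
mkdir -p pics; python3 - <<'E'
from workcell import telemetry, read_camera, get_calibration, bot
import cv2,numpy as np
o=telemetry.get_obs();print({k:np.round(v,3) for k,v in o.items()},bot.tips_ahead)
for n in("top","scene"):
    p,d=read_camera(n);np.savez(f"{n}.npz",p=p,d=d);cv2.imwrite(f"pics/{n}.png",p[...,::-1]);c=get_calibration(n);print(n,{k:np.round(v,3).tolist() for k,v in c.items()})
print(get_calibration("wrist"))
E
```

```text
{'t': np.float64(0.0), 'joint_pos': array([-1.273,  0.088,  1.372, -0.   ,  1.684, -0.103]), 'joint_velocities': array([ 0.   ,  0.   , -0.   , -0.   , -0.001, -0.   ]), 'joint_torque': array([ 0.0000e+00, -3.5186e+01, -3.1328e+01, -0.0000e+00,  1.1000e-02,
        0.0000e+00]), 'position': array([ 0.215, -0.506,  0.404]), 'tool_rot': array([ 0.98 ,  0.199, -0.   , -0.001]), 'ft_force': array([0.8  , 0.67 , 0.508]), 'wrist_torque': array([ 0.015, -0.042,  0.069]), 'grip_force': np.float64(0.0), 'grip_width': np.float64(1.0)} 0.1734
top {'K': [[393.582, 0.0, 249.945], [0.0, 393.582, 197.004], [0.0, 0.0, 1.0]], 'R': [[0.003, -1.0, -0.016], [-0.983, 0.0, -0.183], [0.183, 0.017, -0.983]], 't': [0.002, 0.542, 0.91]}
scene {'K': [[495.074, 0.0, 257.746], [0.0, 495.074, 193.704], [0.0, 0.0, 1.0]], 'R': [[0.103, 0.995, 0.003], [0.562, -0.056, -0.825], [-0.821, 0.087, -0.565]], 't': [-0.071, -0.269, 1.634]}
{'K': array([[267.00220268,   0.        , 254.48475167],
       [  0.        , 267.00220268, 187.2932959 ],
       [  0.        ,   0.        ,   1.        ]]), 'T_tool_cam': array([[-1.61743023e-04, -9.56016860e-01, -2.93311672e-01,
         7.34606630e-02],
       [ 9.99999713e-01,  6.26037102e-05, -7.55487081e-04,
         2.17233112e-04],
       [ 7.40620786e-04, -2.93311710e-01,  9.56016575e-01,
         3.11203417e-02],
       [ 0.00000000e+00,  0.00000000e+00,  0.00000000e+00,
         1.00000000e+00]])}
```

View pics/top.png

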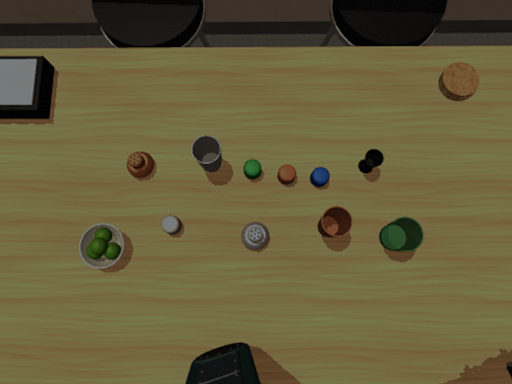

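View pics/scene.png

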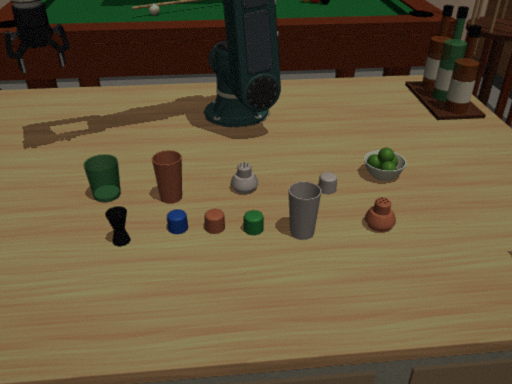

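The top picture shows:

| Object | Pixel |
|---|---|
| Steel tin | (208,150) |
| Copper tin | (335,222) |
| Steel strainer | (255,235) |
| Copper strainer | (140,164) |
| Steel cap | (171,225) |
| Copper cap, between green (252,169) and blue (320,176) | (287,174) |
| Jigger | (371,160) |
| Tumbler | (402,235) |
| Bowl of limes | (102,246) |

The scene view agrees with this layout.

```bash
cat > h.py <<'E'
import numpy as np,cv2
from scipy.optimize import least_squares
from scipy.spatial.transform import Rotation as Ro
from workcell import telemetry, read_camera, get_calibration, bot
def cloud(d,K,R,t):
    v,u=np.indices(d.shape);c=np.stack([(u-K[0,2])/K[0,0]*d,(v-K[1,2])/K[1,1]*d,d],-1)
    return (c-t)@R   # R^T(c-t)
def wristcal(o):
    T=get_calibration("wrist")["T_tool_cam"];Rt=Ro.from_quat(o["tool_rot"]).as_matrix()
    Rwc=Rt@T[:3,:3];twc=Rt@T[:3,3]+o["position"];return Rwc.T,-Rwc.T@twc
def look(n):
    o=telemetry.get_obs();p,d=read_camera(n);c=get_calibration(n)
    R,t=wristcal(o) if n=="wrist" else (c["R"],c["t"])
    return p,d,cloud(d,c["K"],R,t),(c["K"],R,t)
def circ(P,r):
    """robust circle of known radius r through xy points"""
    f=least_squares(lambda c:np.hypot(P[:,0]-c[0],P[:,1]-c[1])-r,P[:,:2].mean(0),loss="soft_l1",f_scale=.001)
    return f.x
def near(W,d,xy,r,z0,z1):
    return W[(d>0)&(np.hypot(W[...,0]-xy[0],W[...,1]-xy[1])<r)&(W[...,2]>z0)&(W[...,2]<z1)]
E
python3 - <<'E'
from h import *
pts=dict(steel_tin=(208,150),copper_tin=(335,222),steel_str=(255,235),copper_str=(140,164),steel_cap=(171,225),copper_cap=(287,174),green=(252,169),blue=(320,176),jigger=(374,157),tumbler=(402,235),limes=(102,246))
sc={}
for n in("top","scene"):
    f=np.load(n+".npz");c=get_calibration(n);sc[n]=(f["d"],cloud(f["d"],c["K"],c["R"],c["t"]))
d,W=sc["top"]
for k,(u,v) in pts.items():
    a=W[v-14:v+15,u-14:u+15].reshape(-1,3);a=a[a[:,2]>.02];
    top=np.percentile(a[:,2],98); b=a[a[:,2]>top-.012].mean(0)
    out=[]
    for n in sc:
        dd,WW=sc[n]; q=near(WW,dd,b[:2],.06,max(top-.012,.01),top+.01)
        lo,hi=np.percentile(q[:,:2],[1,99],axis=0) if len(q)else(np.zeros(2),)*2
        out.append((len(q),np.round((lo+hi)/2,4).tolist(),np.round(hi-lo,3).tolist(),round(float(np.median(q[:,2])),4) if len(q) else 0))
    print(k,round(top,4),*out)
E
```

```text
steel_tin 0.1158 (176, [0.6427, 0.1057], [0.067, 0.068], 0.112) (321, [0.6436, 0.1032], [0.07, 0.066], 0.1104)
copper_tin 0.1167 (150, [0.4747, -0.1914], [0.066, 0.067], 0.1132) (258, [0.4754, -0.1938], [0.071, 0.067], 0.1106)
steel_str 0.0696 (179, [0.4509, -0.0074], [0.033, 0.033], 0.0664) (122, [0.4536, -0.0112], [0.033, 0.032], 0.0664)
copper_str 0.0696 (167, [0.6331, 0.287], [0.035, 0.033], 0.0665) (155, [0.6361, 0.2836], [0.032, 0.033], 0.0661)
steel_cap 0.0451 (251, [0.4769, 0.2001], [0.04, 0.041], 0.0401) (157, [0.4799, 0.1969], [0.039, 0.04], 0.0404)
copper_cap 0.0439 (242, [0.6056, -0.0878], [0.04, 0.041], 0.0401) (218, [0.6098, -0.091], [0.039, 0.042], 0.0403)
green 0.0438 (242, [0.6189, -0.0008], [0.04, 0.043], 0.0401) (221, [0.6239, -0.0042], [0.041, 0.04], 0.0402)
blue 0.044 (244, [0.5989, -0.1703], [0.041, 0.042], 0.0398) (220, [0.6035, -0.1531], [0.04, 0.082], 0.0406)
jigger 0.0787 (111, [0.6325, -0.2934], [0.045, 0.043], 0.0748) (202, [0.6324, -0.2959], [0.046, 0.043], 0.0737)
tumbler 0.0951 (156, [0.4489, -0.345], [0.078, 0.068], 0.0926) (241, [0.448, -0.3457], [0.081, 0.063], 0.09)
limes 0.0779 (199, [0.4207, 0.3631], [0.035, 0.034], 0.0731) (104, [0.426, 0.3604], [0.032, 0.035], 0.0723)
```

```bash
python3 -m crank '[[[0,0,0],[0,0,-0.09]],[[0,0,0],[0,0,-0.09]],[[0,0,0],[0,0,-0.09]],[[0,0,0],[0,0,-0.09]],[[0,0,0],[0,0,-0.09]]]' 1 30
python3 -m crank '[[[0,0,0],[0,0,-0.09]],[[0,0,0],[0,0,-0.045]],[[0.25,0.12,0],[0,0,0]],[[0.25,0.12,0],[0,0,0]],[[0.25,0.12,0],[0,0,0]]]'
python3 -m crank '[[[0.25,0.12,0],[0,0,0]],[[0.25,0.12,0],[0,0,0]],[[0.25,0.12,0],[0,0,0]],[[0.25,0.12,0],[0,0,0]],[[0.25,0.12,0],[0,0,0]]]'
python3 -m crank '[[[0.25,0.12,0.05],[0,0,0]],[[0.22,0.1,0.1],[0,0,0]],[[0,0,0.1],[0,0,0]],[[0,0,0],[0,0,0]],[[0,0,0],[0,0,0]]]'
```

```text
t: 0.72
position: [0.2145, -0.5064, 0.404]
tool_rot: [0.794, 0.608, 0.0, -0.001]
ft_force: [-0.4, 0.1, 0.4]
grip_width: 1.0
grip_force: 0.0
t: 1.35
position: [0.2869, -0.3549, 0.404]
tool_rot: [0.707, 0.707, 0.0, -0.0]
ft_force: [0.4, -1.0, -0.2]
grip_width: 1.003
grip_force: 0.0
t: 1.98
position: [0.4069, -0.1046, 0.4044]
tool_rot: [0.707, 0.707, -0.0, -0.0]
ft_force: [0.3, -0.8, 0.1]
grip_width: 1.001
grip_force: 0.0
t: 2.6
position: [0.4506, -0.0128, 0.3552]
tool_rot: [0.707, 0.707, 0.0, 0.0]
ft_force: [0.3, -1.2, -0.0]
grip_width: 0.996
grip_force: 0.0
```

```bash
cat >> h.py <<'E'
HT=dict(s=.068,c=.042,t=.115)
def meas(xy,kind,view=None,zoff=0,pic=None):
    """refine top-circle centre of an object with the wrist camera"""
    p,d,W,_=look("wrist")
    if pic: cv2.imwrite(f"pics/{pic}.png",p[...,::-1])
    top=HT[kind]+zoff; q=near(W,d,xy,.05,top-.007,top+.006)
    lo,hi=np.percentile(q[:,:2],[1,99],axis=0); m=(lo+hi)/2
    o=telemetry.get_obs()
    print(kind,"n",len(q),"centre",np.round(m,4),"ext",np.round(hi-lo,4),"ztop",np.round(np.percentile(q[:,2],[50,95]),4),"tcp",np.round(o["position"],4),"tool shift shares(yaw90) x,y:",np.round([(m[1]-o["position"][1])/.2,(m[0]-o["position"][0])/.2],3))
    return m
E
python3 -c "
from h import *
meas((.452,-.009),'s',pic='w1')"
```

```text
s n 947 centre [ 0.449  -0.0097] ext [0.0325 0.0331] ztop [0.0673 0.0687] tcp [ 0.4507 -0.013   0.3557] tool shift shares(yaw90) x,y: [ 0.016 -0.009]
```

View pics/w1.png

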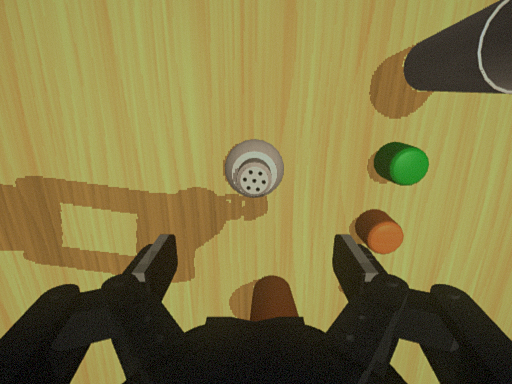

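The strainer's neck top is at (254,180), centred between the open fingers (about column 254). I'll descend and grip it.

```bash
python3 -m crank '[[[0.016,-0.009,0.2],[0,0,0]],[[0,0,0.25],[0,0,0]],[[0,0,0.15],[0,0,0]],[[0,0,0.09],[0,0,0]],[[0,0,0],[0,0,0]]]'
python3 -m crank '[[[0,0,0],[0,0,0]],[[0,0,0],[0,0,0]],[[0,0,0],[0,0,0]],[[0,0,0],[0,0,0]],[[0,0,0],[0,0,0]]]' 0 30
python3 -m crank '[[[0,0,0],[0,0,0]],[[0,0,0],[0,0,0]],[[0,0,0],[0,0,0]],[[0,0,-0.05],[0,0,0]],[[0,0,-0.1],[0,0,0]]]'
```

```text
t: 3.28
position: [0.4484, -0.0099, 0.2162]
tool_rot: [0.708, 0.707, -0.001, -0.001]
ft_force: [0.6, 0.1, -0.3]
grip_width: 0.998
grip_force: 0.0
t: 3.9
position: [0.4493, -0.0093, 0.2179]
tool_rot: [0.707, 0.707, 0.001, 0.001]
ft_force: [-0.1, 0.6, 6.2]
grip_width: 0.408
grip_force: 30.0
t: 4.53
position: [0.448, -0.0091, 0.2458]
tool_rot: [0.707, 0.707, -0.001, -0.002]
ft_force: [0.4, -0.8, -0.7]
grip_width: 0.408
grip_force: 30.2
```

```bash
python3 -m crank '[[[0,0,-0.3],[0,0,0]],[[0.03,0.2,-0.2],[0,0,0]],[[0.04,0.25,-0.15],[0,0,0]],[[0.04,0.25,-0.12],[0,0,0]],[[0.035,0.275,0],[0,0,0]]]'
python3 -m crank '[[[0,0,0],[0,0,0]],[[0,0,0],[0,0,0]],[[0,0,0],[0,0,0]]]'
python3 -c "
from h import *
meas((.643,.104),'t',pic='w2')"
```

```text
t: 5.15
position: [0.6452, 0.0202, 0.4042]
tool_rot: [0.707, 0.707, 0.002, 0.002]
ft_force: [1.3, -1.0, -0.6]
grip_width: 0.41
grip_force: 30.5
t: 5.52
position: [0.6426, 0.0197, 0.4017]
tool_rot: [0.707, 0.707, 0.0, 0.0]
ft_force: [-0.2, -0.4, -1.5]
grip_width: 0.408
grip_force: 30.6
t n 967 centre [0.6421 0.104 ] ext [0.0675 0.068 ] ztop [0.1142 0.1156] tcp [0.6425 0.0197 0.4021] tool shift shares(yaw90) x,y: [ 0.422 -0.002]
```

View pics/w2.png

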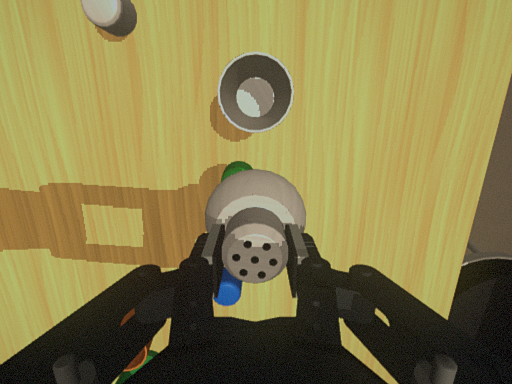

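The strainer is held upright at (256,250) and the steel tin's mouth is at (256,92). I'll check how the strainer sits in the hand before placing it.

```bash
python3 -c "
from h import *
z=telemetry.get_obs()['position'][2]
meas((.6425,.0197),'s',zoff=z-.2165)
p,d,W,_=look('wrist');q=near(W,d,(.6425,.0197),.05,z-.2165+.01,z-.2165+.025);lo,hi=np.percentile(q[:,:2],[1,99],axis=0);print('flange',lo,hi,(hi+lo)/2,len(q))"
```

```text
s n 4068 centre [0.6416 0.0209] ext [0.059  0.0301] ztop [0.2516 0.2569] tcp [0.6426 0.0197 0.4022] tool shift shares(yaw90) x,y: [ 0.006 -0.005]
flange [0.60840851 0.01590751] [0.67559496 0.05357988] [0.64200173 0.0347437 ] 929
```

```bash
python3 -m crank '[[[0.2,0,0],[0,0,0]],[[0.222,-0.002,0],[0,0,0]],[[0,0,0],[0,0,0]],[[0,0,0.1],[0,0,0]],[[0,0,0.15],[0,0,0]]]'
python3 -m crank '[[[0,0,0.06],[0,0,0]],[[0,0,0.05],[0,0,0]],[[0,0,0.03],[0,0,0]],[[0,0,0.02],[0,0,0]],[[0,0,0],[0,0,0]]]'
python3 -m crank '[[[0,0,0],[0,0,0]]]'
```

```text
t: 6.3
position: [0.6432, 0.1035, 0.3526]
tool_rot: [0.707, 0.707, 0.002, 0.002]
ft_force: [-0.3, -0.4, -0.9]
grip_width: 0.41
grip_force: 30.7
t: 6.92
position: [0.6435, 0.1042, 0.3195]
tool_rot: [0.707, 0.707, 0.0, 0.001]
ft_force: [-0.6, -0.9, -0.6]
grip_width: 0.407
grip_force: 30.6
t: 7.05
position: [0.6435, 0.1042, 0.3193]
tool_rot: [0.707, 0.707, 0.0, 0.0]
ft_force: [0.0, -0.1, 0.2]
grip_width: 0.408
grip_force: 30.6
```

```bash
python3 -m crank '[[[0,0,0.005],[0,0,0]],[[0,0,0.003],[0,0,0]],[[0,0,0],[0,0,0]]]'
python3 -m crank '[[[0,0,0.005],[0,0,0]],[[0,0,0],[0,0,0]],[[0,0,0],[0,0,0]]]'
```

```text
t: 7.42
position: [0.6434, 0.1042, 0.3191]
tool_rot: [0.707, 0.707, 0.001, 0.001]
ft_force: [-1.6, 0.4, 5.2]
grip_width: 0.407
grip_force: 31.2
t: 7.8
position: [0.6434, 0.1042, 0.3191]
tool_rot: [0.707, 0.707, 0.001, 0.001]
ft_force: [-2.1, 0.2, 7.6]
grip_width: 0.41
grip_force: 31.4
```

```bash
python3 -m crank '[[[0,0,-0.004],[0,0,0]],[[0,0,0],[0,0,0]],[[0,0,0],[0,0,0]],[[0,0,0],[0,0,0]]]' 0.7
python3 -m crank '[[[0,0,-0.05],[0,0,0]],[[0,0,-0.15],[0,0,0]],[[-0.1,0,-0.15],[0,0,0]],[[-0.25,0,0],[0,0,0]],[[-0.1,0,0],[0,0,0]]]'
python3 -m crank '[[[0,0,0],[0,0,0]],[[0,0,0],[0,0,0]]]' 1
python3 -c "
from h import *
meas((.643,.104),'s',zoff=.101,pic='w3')
p,d,W,_=look('wrist');q=near(W,d,(.643,.104),.05,.112,.125);lo,hi=np.percentile(q[:,:2],[1,99],axis=0);print('flange',lo,hi,(hi+lo)/2,len(q),np.percentile(q[:,2],[10,50,90]))"
```

```text
t: 8.3
position: [0.6434, 0.1042, 0.3164]
tool_rot: [0.707, 0.707, -0.0, -0.0]
ft_force: [0.4, 0.1, -0.1]
grip_width: 0.702
grip_force: 0.0
t: 8.93
position: [0.6434, 0.0121, 0.3885]
tool_rot: [0.708, 0.706, 0.001, 0.001]
ft_force: [-0.1, 0.3, -0.2]
grip_width: 0.703
grip_force: 0.0
t: 9.18
position: [0.6434, 0.0151, 0.3866]
tool_rot: [0.707, 0.707, 0.0, -0.001]
ft_force: [-0.3, 1.0, 1.1]
grip_width: 1.0
grip_force: 0.0
s n 2361 centre [0.6429 0.1035] ext [0.0331 0.0331] ztop [0.1686 0.17  ] tcp [0.6434 0.0154 0.3866] tool shift shares(yaw90) x,y: [ 0.44  -0.002]
flange [0.60819403 0.06949942] [0.6771753  0.13760837] [0.64268466 0.10355389] 271 [0.11951546 0.12200132 0.12437351]
```

View pics/w3.png

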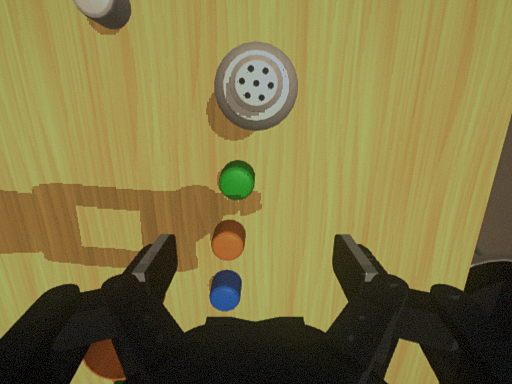

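The steel strainer is seated: concentric at (256,85), with its top at 0.169 m as expected. Next is the steel cap.

```bash
python3 -m crank '[[[0.15,-0.21,0],[0,0,0]],[[0.15,-0.21,0],[0,0,0]],[[0.15,-0.21,0],[0,0,0]],[[0.12,-0.2,0.1],[0,0,0]],[[0,0,0.15],[0,0,0]]]'
python3 -m crank '[[[0,0,0],[0,0,0]],[[0,0,0],[0,0,0]]]'
python3 -c "
from h import *
meas((.478,.198),'c');meas((.478,.198),'c')"
```

```text
t: 9.9
position: [0.4751, 0.1308, 0.3381]
tool_rot: [0.705, 0.709, 0.002, 0.001]
ft_force: [1.1, -0.1, -0.7]
grip_width: 1.003
grip_force: 0.0
t: 10.15
position: [0.4778, 0.1285, 0.3379]
tool_rot: [0.707, 0.707, 0.001, 0.0]
ft_force: [0.4, -0.0, 0.7]
grip_width: 1.0
grip_force: 0.0
c n 1644 centre [0.4755 0.1986] ext [0.0406 0.04  ] ztop [0.0408 0.0426] tcp [0.4781 0.1283 0.3383] tool shift shares(yaw90) x,y: [ 0.351 -0.013]
c n 1629 centre [0.4756 0.1989] ext [0.0399 0.0408] ztop [0.0408 0.0425] tcp [0.4782 0.1282 0.3384] tool shift shares(yaw90) x,y: [ 0.353 -0.013]
```

```bash
python3 -m crank '[[[0.2,-0.01,0],[0,0,0]],[[0.153,-0.003,0.1],[0,0,0]],[[0,0,0.25],[0,0,0]],[[0,0,0.25],[0,0,0]],[[0,0,0.18],[0,0,0]]]'
python3 -m crank '[[[0,0,0],[0,0,0]],[[0,0,0],[0,0,0]]]'
python3 -m crank '[[[0,0,0],[0,0,0]],[[0,0,0],[0,0,0]],[[0,0,0],[0,0,0]],[[0,0,0],[0,0,0]],[[0,0,0],[0,0,0]]]' 0 25
python3 -m crank '[[[0,0,0],[0,0,0]],[[0,0,-0.05],[0,0,0]],[[0,0,-0.1],[0,0,0]],[[0,0,-0.25],[0,0,0]],[[0,0,-0.3],[0,0,0]]]'
```

```text
t: 10.88
position: [0.4752, 0.1986, 0.1796]
tool_rot: [0.707, 0.707, -0.0, -0.0]
ft_force: [-0.3, 0.1, -0.5]
grip_width: 1.0
grip_force: 0.0
t: 11.12
position: [0.4762, 0.1989, 0.183]
tool_rot: [0.707, 0.707, 0.002, 0.001]
ft_force: [0.8, -0.7, 0.3]
grip_width: 1.001
grip_force: 0.0
t: 11.75
position: [0.4755, 0.199, 0.1829]
tool_rot: [0.707, 0.707, 0.001, 0.001]
ft_force: [-0.5, -0.6, 6.2]
grip_width: 0.572
grip_force: 25.5
t: 12.38
position: [0.4741, 0.1986, 0.3212]
tool_rot: [0.707, 0.707, -0.002, -0.001]
ft_force: [1.6, -0.1, 0.4]
grip_width: 0.566
grip_force: 26.2
```

```bash
python3 -m crank '[[[0,0,-0.3],[0,0,0]],[[0,0,-0.1],[0,0,0]],[[-0.12,0.21,0],[0,0,0]],[[-0.12,0.21,0],[0,0,0]],[[-0.12,0.21,0],[0,0,0]]]'
python3 -m crank '[[[-0.116,0.208,0],[0,0,0]],[[0,0,0],[0,0,0]],[[0,0,0],[0,0,0]],[[0,0,0],[0,0,0]]]'
python3 -c "
from h import *
z=telemetry.get_obs()['position'][2];P=telemetry.get_obs()['position'];zo=z-.1825
p,d,W,_=look('wrist');cv2.imwrite('pics/w4.png',p[...,::-1])
q=near(W,d,P[:2],.05,zo+.034,zo+.046)
print(P,len(q),np.percentile(q,[1,99],axis=0))
"
```

```text
t: 13.0
position: [0.6016, 0.1262, 0.4014]
tool_rot: [0.707, 0.707, 0.0, 0.0]
ft_force: [-0.5, -0.1, -1.0]
grip_width: 0.57
grip_force: 26.2
t: 13.5
position: [0.6415, 0.1044, 0.4017]
tool_rot: [0.707, 0.708, 0.0, 0.0]
ft_force: [0.3, -0.1, -0.8]
grip_width: 0.571
grip_force: 26.3
[0.64149145 0.10436744 0.40166794] 6480 [[0.60559116 0.08663403 0.25351929]
 [0.67514892 0.12519041 0.26440222]]
```

View pics/w4.png

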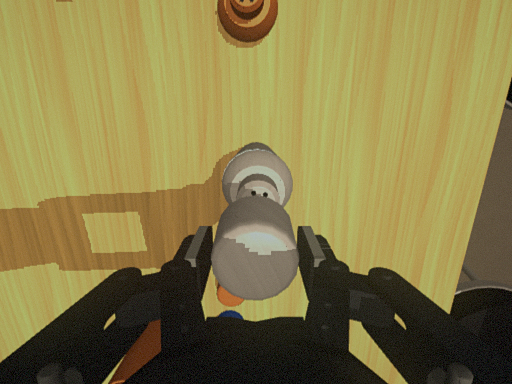

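The cap is held upright at (255,265) over the strainer at (257,190). I'll lower it with force checks.

```bash
python3 -m crank '[[[-0.004,0.008,0],[0,0,0]],[[0,0,0.12],[0,0,0]],[[0,0,0.1],[0,0,0]],[[0,0,0],[0,0,0]],[[0,0,0],[0,0,0]]]'
python3 -m crank '[[[0,0,0.03],[0,0,0]],[[0,0,0.03],[0,0,0]],[[0,0,0],[0,0,0]]]'
```

```text
t: 14.18
position: [0.644, 0.1029, 0.3581]
tool_rot: [0.707, 0.707, 0.001, 0.001]
ft_force: [0.0, 0.2, -0.4]
grip_width: 0.57
grip_force: 26.3
t: 14.55
position: [0.6438, 0.1027, 0.344]
tool_rot: [0.707, 0.707, -0.001, -0.0]
ft_force: [0.5, 0.5, -0.3]
grip_width: 0.572
grip_force: 26.3
```

```bash
python3 -m crank '[[[0,0.0,0.03],[0,0,0]],[[0,0,0.03],[0,0,0]],[[0,0,0.02],[0,0,0]],[[0,0,0.01],[0,0,0]],[[0,0,0],[0,0,0]]]'
python3 -m crank '[[[0,0,0.005],[0,0,0]],[[0,0,0.004],[0,0,0]],[[0,0,0],[0,0,0]]]'
```

```text
t: 15.18
position: [0.644, 0.1028, 0.3267]
tool_rot: [0.707, 0.707, -0.0, -0.0]
ft_force: [0.4, -0.6, -0.8]
grip_width: 0.574
grip_force: 26.3
t: 15.55
position: [0.644, 0.1028, 0.3251]
tool_rot: [0.707, 0.707, -0.0, 0.0]
ft_force: [0.2, 0.8, -0.5]
grip_width: 0.572
grip_force: 26.3
```

```bash
python3 -m crank '[[[0,0,0.005],[0,0,0]],[[0,0,0.004],[0,0,0]],[[0,0,0],[0,0,0]],[[0,0,0],[0,0,0]]]'
```

```text
t: 16.05
position: [0.644, 0.1028, 0.3241]
tool_rot: [0.707, 0.707, 0.0, 0.0]
ft_force: [-1.0, 0.1, 4.4]
grip_width: 0.568
grip_force: 26.5
```

```bash
python3 -m crank '[[[0,0,-0.002],[0,0,0]],[[0,0,0],[0,0,0]],[[0,0,0],[0,0,0]],[[0,0,0],[0,0,0]]]' 0.85
python3 -m crank '[[[0,0,-0.08],[0,0,0]],[[0,0,-0.2],[0,0,0]],[[0,0,-0.2],[0,0,0]],[[0.15,0,0],[0,0,0]],[[0.25,0,0],[0,0,0]]]'
python3 -m crank '[[[0.1,0,0],[0,0,0]],[[0,0,0],[0,0,0]],[[0,0,0],[0,0,0]]]' 1
python3 -c "
from h import *
meas((.643,.104),'c',zoff=.141);meas((.635,.286),'s',pic='w5')"
```

```text
t: 16.55
position: [0.644, 0.1028, 0.3234]
tool_rot: [0.707, 0.707, -0.0, -0.0]
ft_force: [-0.3, -0.7, -0.3]
grip_width: 0.849
grip_force: 0.0
t: 17.18
position: [0.6442, 0.182, 0.4228]
tool_rot: [0.708, 0.706, 0.002, 0.002]
ft_force: [-0.2, 0.5, -0.0]
grip_width: 0.85
grip_force: 0.0
t: 17.55
position: [0.6441, 0.2017, 0.42]
tool_rot: [0.707, 0.707, -0.0, 0.0]
ft_force: [-0.1, 0.6, 0.2]
grip_width: 1.001
grip_force: 0.0
c n 1445 centre [0.6429 0.1045] ext [0.0405 0.0386] ztop [0.1818 0.1834] tcp [0.6442 0.2014 0.4199] tool shift shares(yaw90) x,y: [-0.484 -0.006]
s n 791 centre [0.6317 0.2856] ext [0.0334 0.0329] ztop [0.0673 0.069 ] tcp [0.6442 0.2013 0.4199] tool shift shares(yaw90) x,y: [ 0.422 -0.063]
```

View pics/w5.png

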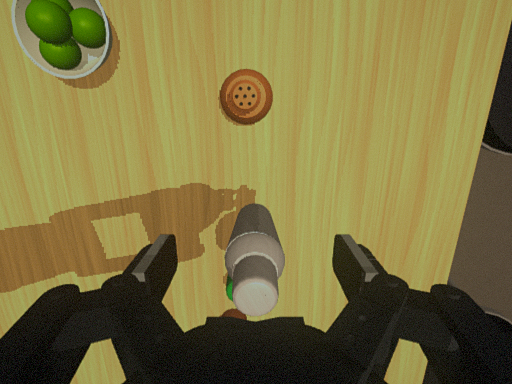

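The steel shaker is complete: its top is at 0.183 m and the cap is concentric at (256,285). The copper strainer is at (246,96), so I'll fetch it.

```bash
python3 -m crank '[[[0.21,-0.03,0],[0,0,0]],[[0.212,-0.033,0],[0,0,0]],[[0,0,0.25],[0,0,0]],[[0,0,0.25],[0,0,0]],[[0,0,0.25],[0,0,0]]]'
python3 -m crank '[[[0,0,0.15],[0,0,0]],[[0,0,0.115],[0,0,0]],[[0,0,0],[0,0,0]],[[0,0,0],[0,0,0]]]'
python3 -m crank '[[[0,0,0],[0,0,0]],[[0,0,0],[0,0,0]],[[0,0,0],[0,0,0]],[[0,0,0],[0,0,0]],[[0,0,0],[0,0,0]]]' 0 30
python3 -m crank '[[[0,0,0],[0,0,0]],[[0,0,-0.05],[0,0,0]],[[0,0,-0.15],[0,0,0]],[[0,0,-0.25],[0,0,0]],[[0,0,-0.3],[0,0,0]]]'
```

```text
t: 18.27
position: [0.6316, 0.286, 0.2685]
tool_rot: [0.708, 0.707, 0.0, 0.0]
ft_force: [0.6, 0.3, -0.1]
grip_width: 1.001
grip_force: 0.0
t: 18.77
position: [0.632, 0.2866, 0.2181]
tool_rot: [0.707, 0.707, 0.001, 0.001]
ft_force: [-0.6, 0.0, 0.6]
grip_width: 0.999
grip_force: 0.0
t: 19.4
position: [0.6316, 0.2873, 0.2177]
tool_rot: [0.707, 0.707, 0.001, 0.0]
ft_force: [0.2, -0.5, 3.4]
grip_width: 0.409
grip_force: 29.9
t: 20.02
position: [0.631, 0.2871, 0.3655]
tool_rot: [0.707, 0.707, -0.002, -0.001]
ft_force: [0.6, 0.6, -0.4]
grip_width: 0.409
grip_force: 30.1
```

```bash
python3 -m crank '[[[0,0,-0.3],[0,0,0]],[[-0.1,-0.065,-0.1],[0,0,0]],[[-0.235,-0.065,0],[0,0,0]],[[-0.235,-0.065,0],[0,0,0]],[[-0.235,-0.065,0],[0,0,0]]]'
python3 -m crank '[[[-0.235,-0.065,0],[0,0,0]],[[-0.235,-0.065,0],[0,0,0]],[[-0.235,-0.065,0],[0,0,0]],[[-0.235,-0.065,0],[0,0,0]],[[-0.235,-0.065,0],[0,0,0]]]'
python3 -m crank '[[[-0.235,-0.065,0],[0,0,0]],[[-0.235,-0.065,0],[0,0,0]],[[-0.235,-0.065,0.1],[0,0,0]],[[-0.14,0,0.13],[0,0,0]],[[0,0,0],[0,0,0]]]'
python3 -m crank '[[[0,0,0],[0,0,0]],[[0,0,0],[0,0,0]]]'
python3 -c "
from h import *
meas((.475,-.193),'t',pic='w6');meas((.475,-.193),'t')
P=telemetry.get_obs()['position'];zo=P[2]-.2165
p,d,W,_=look('wrist');q=near(W,d,P[:2],.05,zo+.01,zo+.025);print('flange',np.percentile(q[:,:2],[1,99],axis=0))"
```

```text
t: 20.65
position: [0.5787, 0.1249, 0.4461]
tool_rot: [0.707, 0.707, -0.001, -0.0]
ft_force: [1.7, -1.0, -0.7]
grip_width: 0.407
grip_force: 30.2
t: 21.28
position: [0.5136, -0.1101, 0.4462]
tool_rot: [0.707, 0.707, -0.0, -0.0]
ft_force: [0.7, 0.2, -0.6]
grip_width: 0.408
grip_force: 30.2
t: 21.9
position: [0.4745, -0.2793, 0.3969]
tool_rot: [0.708, 0.706, -0.001, -0.004]
ft_force: [-0.3, 0.8, -0.3]
grip_width: 0.406
grip_force: 30.2
t: 22.15
position: [0.4758, -0.2768, 0.4022]
tool_rot: [0.707, 0.708, 0.0, 0.001]
ft_force: [0.1, -0.3, -0.3]
grip_width: 0.409
grip_force: 30.2
t n 949 centre [ 0.4735 -0.194 ] ext [0.0673 0.0677] ztop [0.1142 0.1156] tcp [ 0.4758 -0.2768  0.4022] tool shift shares(yaw90) x,y: [ 0.414 -0.011]
t n 944 centre [ 0.4735 -0.194 ] ext [0.0672 0.0677] ztop [0.1142 0.1156] tcp [ 0.4757 -0.2769  0.4021] tool shift shares(yaw90) x,y: [ 0.414 -0.011]
flange [[ 0.44245819 -0.28069992]
 [ 0.50925897 -0.24396565]]
```

View pics/w6.png

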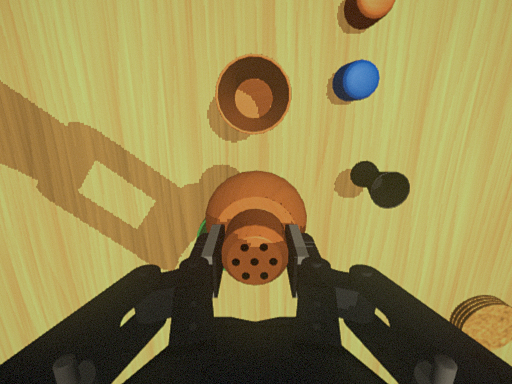

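The copper strainer is held upright at (255,250) and the copper tin's mouth is at (254,93). I'll place it the same way as the steel one.

```bash
python3 -m crank '[[[0.2,-0.005,0],[0,0,0]],[[0.219,-0.005,0],[0,0,0]],[[0,0,0],[0,0,0]],[[0,0,0.1],[0,0,0]],[[0,0,0.15],[0,0,0]]]'
python3 -m crank '[[[0,0,0.06],[0,0,0]],[[0,0,0.05],[0,0,0]],[[0,0,0.03],[0,0,0]],[[0,0,0.015],[0,0,0]],[[0,0,0],[0,0,0]]]'
python3 -m crank '[[[0,0,0.005],[0,0,0]],[[0,0,0.003],[0,0,0]],[[0,0,0],[0,0,0]]]'
```

```text
t: 22.92
position: [0.4738, -0.1944, 0.352]
tool_rot: [0.707, 0.707, 0.0, 0.002]
ft_force: [0.2, 0.6, -1.7]
grip_width: 0.409
grip_force: 30.2
t: 23.55
position: [0.4735, -0.1941, 0.3201]
tool_rot: [0.707, 0.707, 0.0, 0.0]
ft_force: [0.5, -0.2, -0.5]
grip_width: 0.41
grip_force: 30.2
t: 23.92
position: [0.4735, -0.1941, 0.3189]
tool_rot: [0.707, 0.707, 0.0, 0.001]
ft_force: [0.1, -1.2, 2.8]
grip_width: 0.406
grip_force: 30.4
```

```bash
python3 -m crank '[[[0,0,0.004],[0,0,0]],[[0,0,0],[0,0,0]],[[0,0,0],[0,0,0]]]'
python3 -m crank '[[[0,0,-0.004],[0,0,0]],[[0,0,0],[0,0,0]],[[0,0,0],[0,0,0]],[[0,0,0],[0,0,0]]]' 0.7
python3 -m crank '[[[0,0,-0.05],[0,0,0]],[[0,0,-0.15],[0,0,0]],[[-0.1,0,-0.15],[0,0,0]],[[-0.25,0,0],[0,0,0]],[[-0.1,0,0],[0,0,0]]]'
python3 -m crank '[[[0,0,0],[0,0,0]],[[0,0,0],[0,0,0]]]' 1
python3 -c "
from h import *
meas((.4735,-.194),'s',zoff=.101)"
```

```text
t: 24.3
position: [0.4735, -0.1941, 0.3187]
tool_rot: [0.707, 0.707, 0.0, 0.001]
ft_force: [0.4, 0.9, 5.7]
grip_width: 0.409
grip_force: 30.6
t: 24.8
position: [0.4733, -0.194, 0.3178]
tool_rot: [0.707, 0.707, -0.0, -0.0]
ft_force: [0.3, 0.1, -0.8]
grip_width: 0.702
grip_force: 0.0
t: 25.42
position: [0.4732, -0.2859, 0.3893]
tool_rot: [0.708, 0.706, -0.0, 0.001]
ft_force: [-0.3, 1.3, -0.4]
grip_width: 0.703
grip_force: 0.0
t: 25.68
position: [0.4734, -0.2832, 0.3878]
tool_rot: [0.707, 0.707, 0.0, -0.001]
ft_force: [0.1, 0.5, -0.1]
grip_width: 1.001
grip_force: 0.0
s n 2317 centre [ 0.4731 -0.1958] ext [0.0334 0.0333] ztop [0.1685 0.1699] tcp [ 0.4735 -0.283   0.3879] tool shift shares(yaw90) x,y: [ 0.436 -0.002]
```

```bash
python3 -m crank '[[[0.16,0.17,0],[0,0,0]],[[0.16,0.17,0],[0,0,0]],[[0.16,0.17,0],[0,0,0]],[[0.135,0.16,0.05],[0,0,0]],[[0,0,0.12],[0,0,0]]]'
python3 -m crank '[[[0,0,0],[0,0,0]],[[0,0,0],[0,0,0]],[[0,0,0],[0,0,0]]]'
python3 -c "
from h import *
meas((.6075,-.089),'c',pic='w7');meas((.6075,-.089),'c')"
```

```text
t: 26.35
position: [0.6093, -0.1572, 0.355]
tool_rot: [0.705, 0.709, 0.001, 0.001]
ft_force: [-0.7, -0.9, -0.5]
grip_width: 1.0
grip_force: 0.0
t: 26.72
position: [0.6072, -0.1613, 0.3559]
tool_rot: [0.707, 0.707, 0.001, 0.001]
ft_force: [-0.4, 0.3, 0.1]
grip_width: 0.998
grip_force: 0.0
c n 1450 centre [ 0.6051 -0.0899] ext [0.0407 0.0405] ztop [0.0408 0.0426] tcp [ 0.6072 -0.1614  0.3558] tool shift shares(yaw90) x,y: [ 0.358 -0.011]
c n 1450 centre [ 0.6049 -0.0899] ext [0.0403 0.0404] ztop [0.0409 0.0426] tcp [ 0.6072 -0.1614  0.3555] tool shift shares(yaw90) x,y: [ 0.357 -0.012]
```

View pics/w7.png

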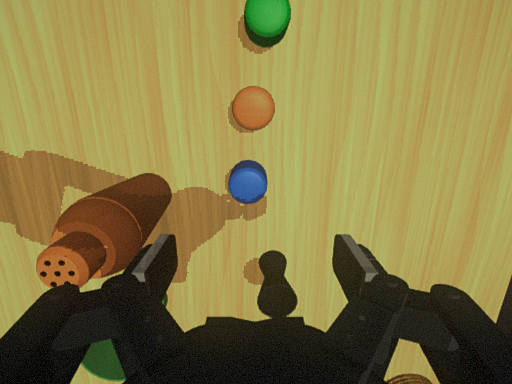

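The copper cap is at (253,107), between the blue one (248,182) and the green one (267,15), and the fingers close across that row. Grasping it.

```bash
python3 -m crank '[[[0.18,-0.006,0],[0,0,0]],[[0.177,-0.005,0],[0,0,0]],[[0,0,0.25],[0,0,0]],[[0,0,0.25],[0,0,0]],[[0,0,0.2],[0,0,0]]]'
python3 -m crank '[[[0,0,0.1],[0,0,0]],[[0,0,0.068],[0,0,0]],[[0,0,0],[0,0,0]],[[0,0,0],[0,0,0]]]'
python3 -m crank '[[[0,0,0],[0,0,0]],[[0,0,0],[0,0,0]],[[0,0,0],[0,0,0]],[[0,0,0],[0,0,0]],[[0,0,0],[0,0,0]]]' 0 25
python3 -m crank '[[[0,0,0],[0,0,0]],[[0,0,-0.05],[0,0,0]],[[0,0,-0.15],[0,0,0]],[[0,0,-0.25],[0,0,0]],[[0,0,-0.3],[0,0,0]]]'
```

```text
t: 27.45
position: [0.6047, -0.0897, 0.2127]
tool_rot: [0.707, 0.707, -0.0, -0.0]
ft_force: [-0.0, 0.4, -0.2]
grip_width: 0.997
grip_force: 0.0
t: 27.95
position: [0.606, -0.0899, 0.1825]
tool_rot: [0.707, 0.707, 0.001, 0.002]
ft_force: [0.3, 0.4, -0.9]
grip_width: 1.002
grip_force: 0.0
t: 28.58
position: [0.6055, -0.0897, 0.1816]
tool_rot: [0.707, 0.707, 0.0, 0.001]
ft_force: [-0.2, 0.4, 6.6]
grip_width: 0.544
grip_force: 26.2
t: 29.2
position: [0.6046, -0.0895, 0.3299]
tool_rot: [0.707, 0.707, -0.001, -0.002]
ft_force: [1.8, -0.3, 0.3]
grip_width: 0.542
grip_force: 25.9
```

```bash
python3 -m crank '[[[0,0,-0.25],[0,0,0]],[[0,0,-0.1],[0,0,0]],[[-0.13,-0.165,0],[0,0,0]],[[-0.13,-0.165,0],[0,0,0]],[[-0.13,-0.165,0],[0,0,0]]]'
python3 -m crank '[[[-0.13,-0.165,0],[0,0,0]],[[0,0,0],[0,0,0]],[[0,0,0],[0,0,0]],[[0,0,0],[0,0,0]]]'
python3 -c "
from h import *
z=telemetry.get_obs()['position'][2];P=telemetry.get_obs()['position'];zo=z-.1822
p,d,W,_=look('wrist');cv2.imwrite('pics/w8.png',p[...,::-1])
q=near(W,d,P[:2],.022,zo+.03,zo+.05)
print(P,len(q),np.percentile(q,[1,50,99],axis=0))
"
```

```text
t: 29.82
position: [0.505, -0.1681, 0.4001]
tool_rot: [0.707, 0.707, -0.0, -0.0]
ft_force: [0.9, -1.5, -0.3]
grip_width: 0.543
grip_force: 25.9
t: 30.32
position: [0.4739, -0.193, 0.4003]
tool_rot: [0.707, 0.708, 0.0, -0.0]
ft_force: [-0.0, -0.8, -0.8]
grip_width: 0.544
grip_force: 26.0
[ 0.47385849 -0.1930245   0.40029712] 5754 [[ 0.45342927 -0.21102676  0.24959352]
 [ 0.47338669 -0.18865001  0.25952455]
 [ 0.49323964 -0.17163107  0.26141822]]
```

View pics/w8.png

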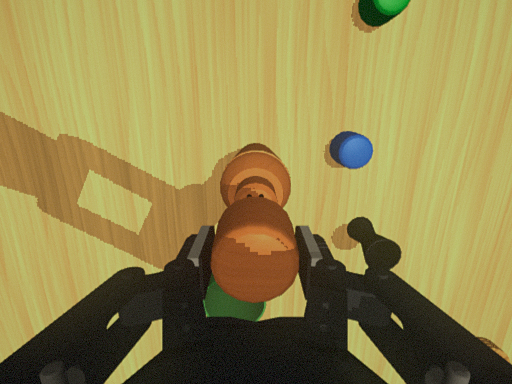

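The cap is upright at (255,250), above the seated copper strainer at (256,185). Lowering it with a small y correction.

```bash
python3 -m crank '[[[-0.015,0,0],[0,0,0]],[[0,0,0.12],[0,0,0]],[[0,0,0.09],[0,0,0]],[[0,0,0],[0,0,0]],[[0,0,0],[0,0,0]]]'
python3 -m crank '[[[0,0,0.03],[0,0,0]],[[0,0,0.03],[0,0,0]],[[0,0,0],[0,0,0]]]'
```

```text
t: 31.0
position: [0.4734, -0.1967, 0.359]
tool_rot: [0.707, 0.707, 0.0, 0.0]
ft_force: [-0.8, 0.0, 0.3]
grip_width: 0.546
grip_force: 26.0
t: 31.38
position: [0.473, -0.1965, 0.3458]
tool_rot: [0.707, 0.707, -0.0, -0.001]
ft_force: [-0.6, -0.6, -0.7]
grip_width: 0.537
grip_force: 26.0
```

```bash
python3 -m crank '[[[0,0.0,0.03],[0,0,0]],[[0,0,0.03],[0,0,0]],[[0,0,0.02],[0,0,0]],[[0,0,0.015],[0,0,0]],[[0,0,0],[0,0,0]]]'
python3 -m crank '[[[0,0,0.005],[0,0,0]],[[0,0,0.004],[0,0,0]],[[0,0,0],[0,0,0]]]'
python3 -m crank '[[[0,0,0.005],[0,0,0]],[[0,0,0],[0,0,0]],[[0,0,0],[0,0,0]]]'
```

```text
t: 32.0
position: [0.4731, -0.1966, 0.3272]
tool_rot: [0.707, 0.707, -0.0, -0.0]
ft_force: [0.4, -0.9, 0.1]
grip_width: 0.547
grip_force: 26.0
t: 32.38
position: [0.4732, -0.1966, 0.3257]
tool_rot: [0.707, 0.707, -0.0, 0.0]
ft_force: [0.6, -0.3, -0.7]
grip_width: 0.543
grip_force: 26.0
t: 32.75
position: [0.4732, -0.1966, 0.3247]
tool_rot: [0.707, 0.707, -0.0, 0.0]
ft_force: [0.5, 0.7, -0.1]
grip_width: 0.542
grip_force: 26.0
```

```bash
python3 -m crank '[[[0,0,0.005],[0,0,0]],[[0,0,0.003],[0,0,0]],[[0,0,0],[0,0,0]],[[0,0,0],[0,0,0]]]'
python3 -m crank '[[[0,0,0.004],[0,0,0]],[[0,0,0],[0,0,0]],[[0,0,0],[0,0,0]]]'
```

```text
t: 33.25
position: [0.4732, -0.1966, 0.3232]
tool_rot: [0.707, 0.707, -0.0, 0.0]
ft_force: [-0.3, -1.3, -0.4]
grip_width: 0.547
grip_force: 26.0
t: 33.62
position: [0.4732, -0.1966, 0.3227]
tool_rot: [0.707, 0.707, 0.0, 0.0]
ft_force: [-0.6, -0.2, 1.4]
grip_width: 0.544
grip_force: 26.2
```

```bash
python3 -m crank '[[[0,0,0.005],[0,0,0]],[[0,0,0],[0,0,0]],[[0,0,0],[0,0,0]]]'
```

```text
t: 34.0
position: [0.4732, -0.1967, 0.3226]
tool_rot: [0.707, 0.707, 0.0, 0.001]
ft_force: [-1.7, 0.4, 5.4]
grip_width: 0.545
grip_force: 26.6
```

Contact is firm at the expected height, so I'll release, back off and verify everything.

```bash
python3 -m crank '[[[0,0,-0.004],[0,0,0]],[[0,0,0],[0,0,0]],[[0,0,0],[0,0,0]],[[0,0,0],[0,0,0]]]' 0.85
python3 -m crank '[[[0,0,-0.08],[0,0,0]],[[0,0,-0.2],[0,0,0]],[[0,0,-0.2],[0,0,0]],[[-0.15,0,0],[0,0,0]],[[-0.25,0,0],[0,0,0]]]'
python3 -m crank '[[[-0.2,-0.2,0],[0,0,0]],[[0,-0.2,0],[0,0,0]],[[0,0,0],[0,0,0]],[[0,0,0],[0,0,0]]]'
python3 - <<'E'
from h import *
meas((.473,-.195),'c',zoff=.141)
p,d,W,_=look("top");cv2.imwrite("pics/end.png",p[...,::-1])
for k,xy,z0,z1 in(("steel",(.643,.104),.17,.19),("copper",(.4745,-.193),.17,.19),("jigger",(.6325,-.2934),.066,.085),("tumbler",(.4489,-.345),.083,.1),("limes",(.4207,.3631),.066,.085)):
    q=near(W,d,xy,.06,z0,z1);print(k,len(q),np.round(np.percentile(q,[1,99],axis=0).mean(0),4) if len(q) else 0)
p,d,W,_=look("scene");cv2.imwrite("pics/end2.png",p[...,::-1])
E
```

```text
t: 34.5
position: [0.4732, -0.1966, 0.3218]
tool_rot: [0.707, 0.707, -0.0, -0.0]
ft_force: [0.5, -0.4, -0.3]
grip_width: 0.851
grip_force: 0.0
t: 35.12
position: [0.4734, -0.2763, 0.4212]
tool_rot: [0.706, 0.708, 0.001, 0.002]
ft_force: [1.0, 0.7, -0.9]
grip_width: 0.85
grip_force: 0.0
t: 35.62
position: [0.3934, -0.3165, 0.4193]
tool_rot: [0.707, 0.707, 0.0, 0.001]
ft_force: [-0.0, -0.1, 0.2]
grip_width: 0.849
grip_force: 0.0
c n 3412 centre [ 0.4715 -0.1981] ext [0.0402 0.0402] ztop [0.182  0.1837] tcp [ 0.3938 -0.3164  0.419 ] tool shift shares(yaw90) x,y: [0.591 0.388]
steel 326 [0.6435 0.1038 0.1783]
copper 372 [ 0.4738 -0.1946  0.1779]
jigger 116 [ 0.6326 -0.2931  0.0732]
tumbler 226 [ 0.4489 -0.3498  0.0905]
limes 194 [0.4218 0.3627 0.0728]
```

View pics/end2.png

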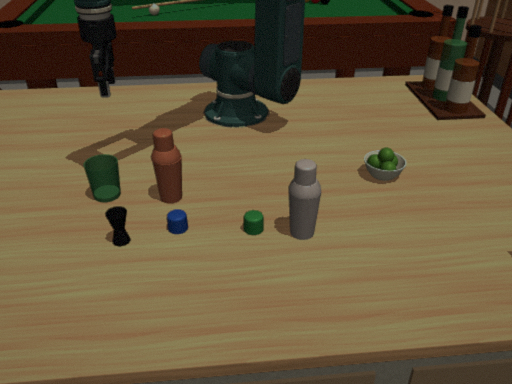

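Both shakers are upright and fully assembled, copper at (168,165) and steel at (304,200). The jigger, tumbler and bowl of limes are where they were.

```bash
python3 -c "
from workcell import order
print(order.sign_off())"
```

```text
the job is handed in; nothing more can be done
None
```

I put both shakers back together, steel with steel and copper with copper, seating each strainer before its cap, left the jigger, tumbler and limes where they stood, and handed the job in about 36 s into the 109 s limit.

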